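# Pack the barista kit box under its cantilever tray

### The job

Swing the kit box's cantilever tray fully up and back, with its roll of tape staying in it, and lay the portafilter and the tongs gently side by side, flat on the bottom of the box. Then bring the tray back down, without slamming it, until it sits fully shut over them. Leave the cups, jugs and shakers as they stand.

Things in the scene. Friction and masses are not known exactly. Their poses are not given: they have to be found in the camera images.
- kit_box: Open grey metal box fixed to the worktop, 175 (x) by 250 (y) by 62 mm high outside; walls and floor 5 mm (inside 165 x 240 x 57 mm). Origin: centre of the underside, on the worktop; -x is the front, facing the robot; z up. The level aluminium tray covers it when shut. Two thin steel arms on each short side carry the tray; they run outside the walls, out to y = +-130 mm.
- tray_arm (a joint): Arm angle q, rad: 0 = tray shut, 1.8 = stop, fully open. The tray stays level and moves on a circle: from shut, in the box frame, 150*(cos 30deg - cos(30deg+q)) mm back (+x) and 150*(sin(30deg+q) - sin 30deg) mm up; open it is 232 mm back, 35 mm up. Friction (0.5 N m) holds it about where it is left. A 10 to 15 N push back on its front opens it; a like pull forward, then a push down, shuts it.
- tray_flange (a point): Point on the tray: middle of the outer edge, underside, of its front flange, a 5 mm thick ledge 180 mm long (y) that sticks out 25 mm forward from the top of the tray's front wall; hook it from below or push it. Axes as the kit box. When shut: box x = -112 mm, 98 mm above the worktop. The tray is 175 x 250 x 40 mm outside, walls and floor 5 mm, its rim 103 mm above the worktop when shut.
- tray_front_bay (a point): Point on the tray: centre of the floor of its empty front bay, 55 (x) by 240 mm (y), between the front wall (inner face 28 mm in front of this point, 35 mm high) and a 22 mm high partition (27 mm behind). Axes as the kit box. When shut: box x = -54 mm, 68 mm above the worktop. Fingers fit in here to pull the front wall forward or press the floor down.
- tray_rear_bay (a point): Point on the tray: centre of the floor (upper face) of its rear bay, 106 mm (x) by 240 mm (y), in which the tape roll lies. Axes as those of the kit box. Box frame x = 29 mm when shut.
- tape_roll: Roll of masking tape, 91 mm across, 24 mm high, lying flat and loose in the tray's rear bay. Origin: centre of its underside; z up.
- portafilter: Coffee portafilter lying flat, 210 (y) by 90 (x, over lugs) by 37 mm, about 0.5 kg. Origin: middle of its length and width, at the underside. The round steel basket, 72 mm across, is centred at y = +69 mm and is the heavy end; the black round handle, 29 mm thick, axis 16 mm above the underside, runs from y = -105 to +11 mm. Grip across the handle from above near y = 0.
- tongs: Plain steel pastry tongs, rigid, lying flat, 210 mm long (its y), at most 42 mm wide (its x), 22 mm high, about 0.1 kg. Origin: middle of the length and width, at the underside. Grip across near the middle from above.
- cinnamon_shaker: Powder shaker with a black cap, 64 mm across, 110 mm high. Bystander, stands upright and loose on the worktop. Origin: centre of its underside; z up.
- cocoa_shaker: White powder shaker with a domed lid, 64 mm across, 110 mm high. Bystander, stands upright and loose on the worktop. Origin: centre of its underside; z up.
- espresso_cup_1: White coffee cup with coffee in it, 64 x 86 x 56 mm over the ear. Bystander, stands upright and loose on the worktop. Origin: centre of its underside; z up.
- milk_jug_small: Small steel milk jug, 60 x 90 x 88 mm. Bystander, stands upright and loose on the worktop. Origin: centre of its underside; z up.
- white_cup: White empty coffee cup, 68 x 90 x 72 mm. Bystander, stands upright and loose on the worktop. Origin: centre of its underside; z up.
- milk_jug_large: Large steel milk jug, 70 x 100 x 110 mm. Bystander, stands upright and loose on the worktop. Origin: centre of its underside; z up.
Not all that is in view belongs to the job. Of the things that look like the tape_roll, the middle-sized one is meant.

How it is judged:
On the way, in this order (a step that is already met when the one before it is completed fails the run):
1. the tray is swung up and back (arm angle over 1.6 rad) (value of joint tray_arm above 1.6 rad), for 0.2 s.
2. portafilter and tongs lie flat on the bottom of the box while the tray is open (over 1.4 rad) (x of portafilter in the frame of kit_box between -0.075 and 0.075 m and y of portafilter in the frame of kit_box between -0.04 and 0.04 m and z of portafilter in the frame of kit_box between -0.01 and 0.02 m and angle between each of portafilter, tongs's own z axis and vertical below 0.15 rad and x of tongs in the frame of kit_box between -0.075 and 0.075 m and y of tongs in the frame of kit_box between -0.04 and 0.04 m and z of tongs in the frame of kit_box between -0.01 and 0.02 m and value of joint tray_arm above 1.4 rad), for 0.2 s.
At the end, for the whole second after the job is handed in: Tray shut (arm angle under 0.06 rad); portafilter and tongs in the box, origins within 75 mm (x) and 40 mm (y) of its centre and under 20 mm above its underside, tilted under 0.15 rad; tape roll flat in the tray's rear bay, within 100 mm of its centre; all at rest (value of joint tray_arm below 0.06 rad and x of portafilter in the frame of kit_box between -0.075 and 0.075 m and y of portafilter in the frame of kit_box between -0.04 and 0.04 m and z of portafilter in the frame of kit_box between -0.01 and 0.02 m and angle between each of portafilter, tongs's own z axis and vertical below 0.15 rad and x of tongs in the frame of kit_box between -0.075 and 0.075 m and y of tongs in the frame of kit_box between -0.04 and 0.04 m and z of tongs in the frame of kit_box between -0.01 and 0.02 m and horizontal distance between tape_roll and tray_rear_bay below 0.1 m and z of tape_roll in the frame of tray_rear_bay between -0.01 and 0.015 m and linear speed of each of portafilter, tongs, tape_roll below 0.03 m/s); the robot touches nothing.
It fails at once if the tray is slammed shut (still closing faster than 1.5 rad/s when under 0.25 rad) (velocity of joint tray_arm below -1.5 rad/s and value of joint tray_arm below 0.25 rad).
It fails at once if the tape roll comes out of the tray (z of tape_roll in the frame of tray_rear_bay above 0.035 m or horizontal distance between tape_roll and tray_rear_bay above 0.13 m).
It fails at once if the portafilter is dropped or thrown into the box (faster than 0.8 m/s in it) (linear speed of portafilter above 0.8 m/s and z of portafilter in the frame of kit_box below 0.06 m and x of portafilter in the frame of kit_box between -0.09 and 0.09 m and y of portafilter in the frame of kit_box between -0.08 and 0.08 m).
It fails at once if the tongs are dropped or thrown into the box (faster than 0.8 m/s in it) (linear speed of tongs above 0.8 m/s and z of tongs in the frame of kit_box below 0.06 m and x of tongs in the frame of kit_box between -0.09 and 0.09 m and y of tongs in the frame of kit_box between -0.08 and 0.08 m).
It fails at once if a cup, jug or shaker is moved more than 30 mm or tipped (distance of any of cinnamon_shaker, cocoa_shaker, espresso_cup_1, milk_jug_small, white_cup, milk_jug_large from where it was at the start of the episode above 0.03 m or angle between any of cinnamon_shaker, cocoa_shaker, espresso_cup_1, milk_jug_small, white_cup, milk_jug_large's own z axis and vertical above 0.35 rad).
It also fails if it takes over 72 s, if anything falls off the work surface, if the arm or the gripper's body presses on something with over 40 N, if the wrist force passes 120 N, or if a joint passes its speed limit or range.

### The arm

A 6-joint arm with a two-finger parallel gripper is mounted at the origin on a cart in front of the work surface, level with it; the furniture and walls round the work are solid. World frame = base frame: x ahead of the robot, y to its left, z up, the work surface at z = 0. Lengths are in m, angles in rad, forces in N, time in s.
With the tool pointing down it reaches from about 0.3 to 0.875 m from the base axis. Payload 6.4 kg.
Tool frame: the origin (TCP) lies between the finger pads; the fingertips stand ctrl.tip_extent ahead of it and the grasp point (between the pads) is the TCP (ctrl.tip_extent is the distance from the TCP to the fingertips, in m); z points along the fingers, y is the line along which they close (so a half turn about z gives the same grasp; the last joint's range is limited). The gripper opens to 85 mm and grips with 20 to 120 N. Pads are 22 mm wide; open, the fingers measure 114 mm over their backs; the gripper's body (76 mm by 85 mm) begins 54 mm behind the grasp point. The pads swing forward as they close: fully open they stand 13 mm farther back than shut.
Start: joints at [-1.518, 0.181, 1.607, -0, 1.354, -0.206], TCP at [0.147, -0.556, 0.25] pointing down, gripper open.
Joint ranges: [-2.99, 2.99], [-0.89, 2.07], [0.3, 2.58], [-1.14, 4.28], [0, 2.63], [-3.12, 3.12]. Speed limits (rad/s): [2.57, 2.57, 3.01, 3.14, 3.14, 3.14].

### API

Orientations are given as a unit quaternion [w, x, y, z].
In Python, from bench import ctrl gives the robot as it stands.
- The arm moves only by the tool send_rows, never from a script. Its arguments are lists of equal length, an entry for each row: "dr": the turn, a rotation vector about the tool's x, y, z in units of 6 degrees (1.0 is 6 degrees), a list of three; "xyz": the shift along the tool's x, y, z in cm, a list of three; "jaw": the opening in per cent of the stroke, from 0 (shut) to 100 (fully open). In form: {"dr": [[wx, wy, wz], ...], "xyz": [[dx, dy, dz], ...], "jaw": [jaw, ...]}. A call has exactly 8 rows; each row is the pose to reach, as a shift and turn from the pose commanded when the call began, along the tool's axes at that moment; what a row does not reach only later rows make up. A row lasts 1/8 s, in which the tool goes at most 62.5 mm and 10.7 degrees, less where a joint would pass 70% of its speed; a pose out of reach is approached as far as the arm can. A call with a gripper value outside its range is refused whole. The fingers move at their own pace and stop on an object; the grip force is fixed at half the most. Time passes only in rows, so rows that repeat a pose let the fingers close, or fill a call up. It gives the time, the measured TCP pose, the force, the opening and the grip force at its end, in the units of the state.
- ctrl.get_obs(): the state, without advancing time (a new reading comes with each control period).
- ctrl.camera(name): name is "scene" or "side" or "wrist"; returns the picture (420x560x3 uint8, red, green, blue); there is no depth.
- ctrl.calibration(name): a dict with "camera_matrix" (3x3 intrinsics, pixels), "D" ([k1, k2, p1, p2, k3] as OpenCV has them; the pictures are not rectified), "world_from_camera" (4x4, takes a point from camera to world coordinates). Camera axes: x right, y up, looking along -z (the intrinsics and any distortion apply to the point x, -y, -z); pixel columns grow to the right and rows downward; lengths in m; the calibration is good to about 2 mm. A picture is of the moment at which its call begins: read the wrist's pose just before it. calibration takes no time and is no camera call; for the wrist camera it gives the pose at the moment of the call.
- ctrl.hand_in(): hands the job in; it is judged then, once.
The state is a dict: "time_s": time; "q": joint angles; "dq": joint speeds; "joint_efforts": joint torques, N m; "eef_pos": TCP position; "eef_rot": TCP orientation; "wrist_force": force on the tool from outside, world axes, zero at the start; "torque": the same for the moment, N m; "opening": opening from 0.0 (shut) to 1.0 (fully open); "grasp_force": force on a finger pad.
Only numpy, scipy, OpenCV 4.12 (cv2) and the standard library are available. Lean on these libraries where they do the work, as an engineer would, in place of code of your own. Each camera call takes 0.05 s, during which the arm holds its last target. There are 200 camera calls.

## Working session

There is one attempt and no reset: what is moved stays moved. The work goes in short steps, Python scripts to look and compute and a tool call to move; the robot and the scene stay as the last step left them, time stands still between calls to the robot, and variables do not carry over. Pictures are saved under pics/ and viewed, at most 10 in all, crops included, and the job is handed in when it is done.

Besides the shell and the picture viewer there is one more tool, called as a command line: name --argument value ..., lists and objects as JSON in quotes. send_rows: Moves the arm, as the interface text tells. Its arguments: {"type":"object","properties":{"dr":{"type":"array","items":{"type":"array","items":{"type":"number"}}},"xyz":{"type":"array","items":{"type":"array","items":{"type":"number"}}},"jaw":{"type":"array","items":{"type":"number"}}},"required":["dr","xyz","jaw"]}

```bash
mkdir -p pics; ls; python3 - <<'E'
from bench import ctrl
import cv2,numpy as np
o=ctrl.get_obs(); print(o['time_s'],o['eef_pos'],o['eef_rot'],ctrl.tip_extent)
for n in ['scene','side','wrist']:
    c=ctrl.calibration(n); im=ctrl.camera(n); cv2.imwrite(f'pics/{n}0.png',im[:,:,::-1])
    print(n,np.round(c['camera_matrix'],1).tolist(),np.round(c['D'],3),np.round(c['world_from_camera'],3).tolist())
a=cv2.imread('pics/scene0.png');b=cv2.imread('pics/side0.png')
E
```

```text
pics
0.0 [ 0.14712747 -0.55530619  0.24937379] [-8.94401851e-04  9.91639248e-01  1.29037974e-01  6.21120649e-05] 0.019
scene [[494.7, 0.0, 275.4], [0.0, 494.7, 205.5], [0.0, 0.0, 1.0]] [-0.165  0.     0.     0.     0.   ] [[0.72, 0.333, -0.609, -0.258], [-0.694, 0.366, -0.62, -0.775], [0.016, 0.869, 0.494, 0.741], [0.0, 0.0, 0.0, 1.0]]
side [[393.8, 0.0, 281.5], [0.0, 393.8, 210.0], [0.0, 0.0, 1.0]] [-0.105  0.     0.     0.     0.   ] [[-0.881, 0.196, -0.43, -0.023], [-0.473, -0.358, 0.805, 1.177], [0.004, 0.913, 0.408, 0.642], [0.0, 0.0, 0.0, 1.0]]
wrist [[310.5, 0.0, 277.9], [0.0, 310.5, 209.1], [0.0, 0.0, 1.0]] [-0.063  0.     0.     0.     0.   ] [[0.255, 0.931, 0.261, 0.213], [-0.967, 0.247, 0.067, -0.538], [-0.002, -0.27, 0.963, 0.373], [0.0, 0.0, 0.0, 1.0]]
```

View pics/scene0.png

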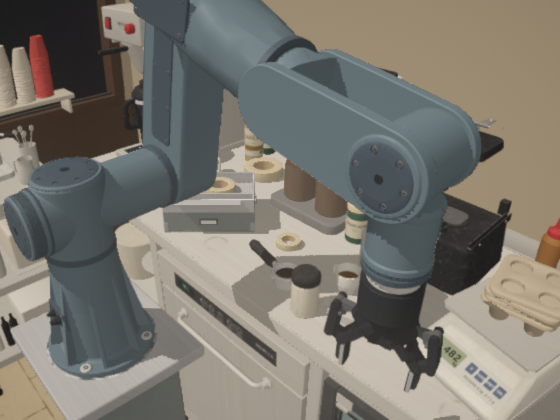

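View pics/side0.png

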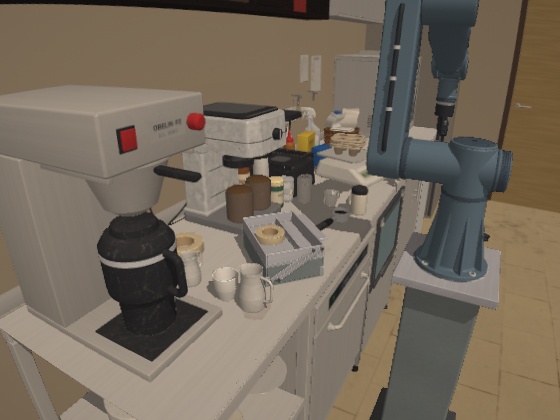

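The scene view shows the box at about (210,205) with a tape roll in its tray at (218,185), and other rolls at (264,168) and (288,241). The portafilter is at about (275,262) and the cinnamon shaker at (305,290). The side view shows the box at (285,250), cups and jugs at (225,285) and (255,290), and the big roll at (188,243). I can't see the tongs yet.

```bash
cat > h.py <<'E'
from bench import ctrl
import cv2,numpy as np
from scipy.spatial.transform import Rotation as R
def ray(c,px):
    u=cv2.undistortPoints(np.array([[px]],float),c['camera_matrix'],c['D'])[0,0]
    T=np.array(c['world_from_camera']); d=T[:3,:3]@np.array([u[0],-u[1],-1]); return T[:3,3],d
def hit(c,px,z):
    o,d=ray(c,px); return (o+d*(z-o[2])/d[2]).round(4)
def proj(c,P):
    T=np.array(c['world_from_camera']); p=T[:3,:3].T@(np.array(P,float)-T[:3,3]); p=p*[1,-1,-1]
    return cv2.projectPoints(p[None],np.zeros(3),np.zeros(3),c['camera_matrix'],c['D'])[0].ravel().round(1)
def tri(c1,p1,c2,p2):
    o1,d1=ray(c1,p1);o2,d2=ray(c2,p2)
    s=np.linalg.lstsq(np.c_[d1,-d2],o2-o1,rcond=None)[0]
    a=o1+d1*s[0];b=o2+d2*s[1];return ((a+b)/2).round(4),np.linalg.norm(a-b).round(4)
def togo(target,yaw_y=None):
    o=ctrl.get_obs(); w,x,y,z=o['eef_rot']; r=R.from_quat([x,y,z,w])
    return (r.inv().apply(np.array(target)-o['eef_pos'])*100).round(2)
E
python3 - <<'E'
from h import *
s=ctrl.calibration('scene');d=ctrl.calibration('side')
for n,c,px,z in [('box front-left bottom',s,(165,228),0),('front right bottom',s,(255,232),0),('roll in tray',s,(218,185),.09),('pf basket',s,(285,272),.03),('pf handle end',s,(256,246),.016),('cinn',s,(303,312),0),('smallroll',s,(288,241),.02),('bigroll',s,(264,168),.03),
 ('roll in tray',d,(270,234),.09),('cup',d,(225,298),0),('jug',d,(253,308),0),('boxcorner',d,(275,280),0)]: print(n,hit(c,px,z))
a=cv2.imread('pics/scene0.png')[130:330,130:380];b=cv2.imread('pics/side0.png')[150:330,180:380];w=cv2.imread('pics/wrist0.png')
can=np.zeros((600,800,3),np.uint8)
can[:300,:375]=cv2.resize(a,(375,300),interpolation=2); can[:360,375:775]=cv2.resize(b,(400,360),interpolation=2); 
can[300:,:][:, :375]=cv2.resize(w,(375,300)); cv2.imwrite('pics/m0.png',can)
E
```

```text
box front-left bottom [0.3379 0.2723 0.    ]
front right bottom [0.5115 0.0865 0.    ]
roll in tray [0.5062 0.2391 0.09  ]
pf basket [ 0.4157 -0.1262  0.03  ]
pf handle end [0.4519 0.0162 0.016 ]
cinn [ 0.3702 -0.2296  0.    ]
smallroll [ 0.5254 -0.0277  0.02  ]
bigroll [0.7681 0.3271 0.03  ]
roll in tray [0.5051 0.2611 0.09  ]
cup [0.5135 0.4908 0.    ]
jug [0.4255 0.4906 0.    ]
boxcorner [0.4376 0.352  0.    ]
```

View pics/m0.png

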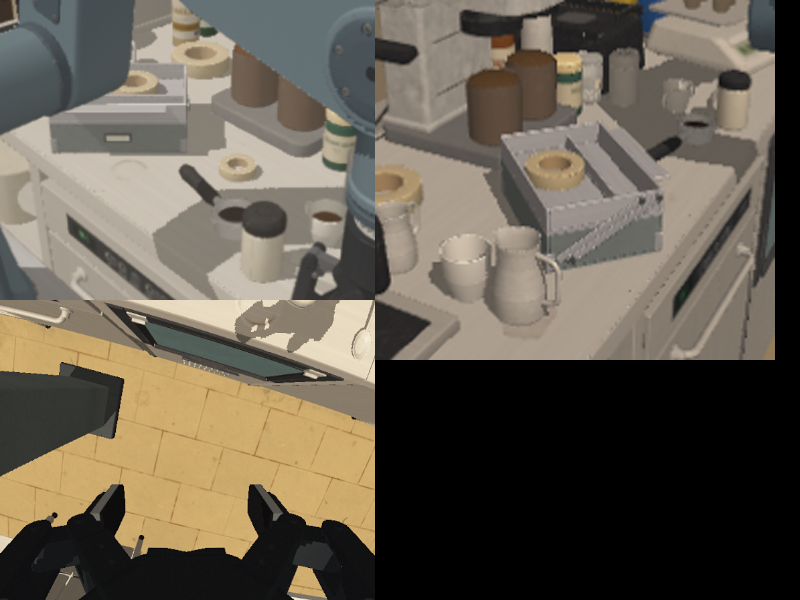

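The three rolls in the scene view are the small one at (288,241), loose on the worktop, the middle-sized one at (218,185), in the tray's rear bay, and the large one at (264,168), behind the box. The tray one is the middle-sized one and is the one meant; the enlarged crop confirms it. The box is yawed about 43°. Next I raise the arm over the scene to find the tongs.

send_rows --dr '[[0,0,0],[0,0,0],[0,0,0],[0,0,0],[0,0,0],[0,0,0],[0,0,0],[0,0,0]]' --xyz '[[3,-4,-3],[7,-9,-7],[11,-14,-10],[15,-19,-14],[19,-24,-17],[23,-29,-18],[27,-33,-18],[29,-35,-18]]' --jaw '[100,100,100,100,100,100,100,100]'

```text
time_s: 1.15
eef_pos: [0.3375, -0.1431, 0.4308]
eef_rot: [0.001, 0.992, 0.129, 0.001]
wrist_force: [1.5, -0.6, -0.6]
opening: 1.003
grasp_force: 0.0
```

```bash
python3 - <<'E'
from h import *
o=ctrl.get_obs(); print(o['time_s'],o['eef_pos'],o['q'])
cv2.imwrite('pics/w1.png',ctrl.camera('wrist')[:,:,::-1]);np.save('w1.npy',ctrl.calibration('wrist'),allow_pickle=True)
E
```

```text
1.15 [ 0.33745723 -0.14312818  0.43082045] [-7.28393586e-01 -4.10284246e-01  1.78670603e+00  9.20062887e-05
  1.76330013e+00  5.84602048e-01]
```

View pics/w1.png

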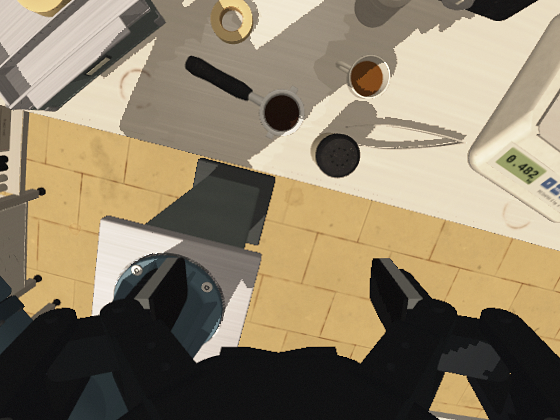

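The wrist view shows the portafilter's handle end at (190,64) and its basket at (281,112). The tongs' tip is at (464,140) and their other end lies by the cinnamon shaker at (337,155). The espresso cup is at (368,76), the small roll at (233,20), and the box's front right corner at the upper left.

```bash
python3 - <<'E'
from h import *
c=np.load('w1.npy',allow_pickle=True).item()
for n,px,z in [('h end',(191,64),.016),('h other',(249,97),.016),('basket',(281,111),.035),('tongs tip',(464,140),.015),('tongs a',(390,122),.015),('tongs b',(390,146),.015),('tongs c',(350,124),.015),('shaker',(337,155),.11),('cup',(368,76),.056),('box fr top',(163,12),.062),('box fr bot',(163,25),.0),('front bottom',(45,112),0)]: print(n,hit(c,px,z))
a=cv2.imread('pics/w1.png')[60:200,160:490];cv2.imwrite('pics/c1.png',cv2.resize(a,None,fx=2.4,fy=2.4,interpolation=2))
E
```

```text
h end [0.4608 0.0441 0.016 ]
h other [ 0.435  -0.0598  0.016 ]
basket [ 0.4266 -0.1168  0.035 ]
tongs tip [ 0.4687 -0.4364  0.015 ]
tongs a [ 0.4603 -0.2994  0.015 ]
tongs b [ 0.4224 -0.3133  0.015 ]
tongs c [ 0.4384 -0.2347  0.015 ]
shaker [ 0.3868 -0.2099  0.11  ]
cup [ 0.5109 -0.23    0.056 ]
box fr top [0.5161 0.0854 0.062 ]
box fr bot [0.5105 0.107  0.    ]
front bottom [0.3214 0.2904 0.    ]
```

View pics/c1.png

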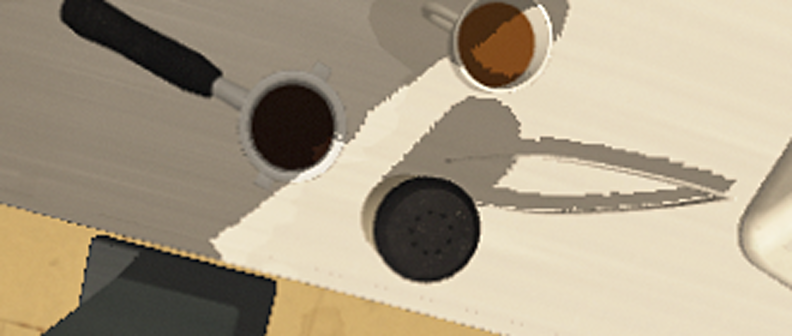

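The portafilter's origin is near (0.441,-0.049) with its basket heading about -102°. The tongs' tip is at px (463,142), their open end at (345,127), and the shaker stands next to that end. Next I go over the box, turned to its yaw.

send_rows --dr '[[0,0,-1],[0,0,-2],[0,0,-3],[0,0,-4],[0,0,-4.7],[0,0,-4.7],[0,0,-4.7],[0,0,-4.7]]' --xyz '[[2,-4,0.5],[4,-9,1],[6,-14,2],[8,-19,3],[9,-23,3],[9,-25,3],[9,-25,3],[9,-25,3]]' --jaw '[50,0,0,0,0,0,0,0]'

```text
time_s: 2.2
eef_pos: [0.3602, 0.1192, 0.4001]
eef_rot: [0.0, 0.93, 0.367, -0.0]
wrist_force: [-0.1, -0.3, -0.6]
opening: 0.002
grasp_force: 0.0
```

```bash
python3 - <<'E'
from h import *
o=ctrl.get_obs(); print(o['time_s'],o['eef_pos'],o['eef_rot'],o['q'])
cv2.imwrite('pics/w2.png',ctrl.camera('wrist')[:,:,::-1]);np.save('w2.npy',ctrl.calibration('wrist'),allow_pickle=True)
E
```

```text
2.2 [0.36023108 0.1192024  0.40005863] [ 1.59473438e-04  9.30373457e-01  3.66613134e-01 -1.21476321e-04] [ 4.21094844e-03 -3.74654943e-01  1.82152093e+00 -3.88330116e-04
  1.69483738e+00  8.24227099e-01]
```

View pics/w2.png

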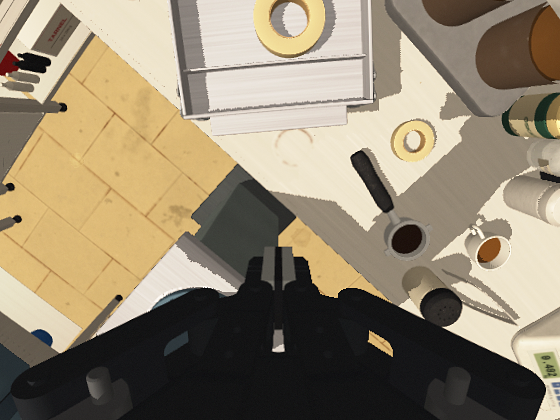

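The view shows the tray from above: the flange's outer corners at about (214,135) and (347,121), the partition from (186,72) to (366,57), the tape roll at (290,14), and the portafilter and tongs at the right.

```bash
python3 - <<'E'
from h import *
c=np.load('w2.npy',allow_pickle=True).item()
L=hit(c,(214,135),.098);Rr=hit(c,(347,121),.098)
print(L,Rr,np.linalg.norm(L-Rr)); 
y=(L-Rr)/np.linalg.norm(L-Rr); x=np.array([y[1],-y[0],0]); yaw=np.degrees(np.arctan2(x[1],x[0]))
ctr=(L+Rr)/2+.112*x; ctr[2]=0; print('yaw',yaw,'center',ctr, 'roll',hit(c,(290,14),.09))
a=cv2.imread('pics/w2.png')
for Y in(45.,yaw):
  t=np.radians(Y);M=np.array([[np.cos(t),-np.sin(t),0],[np.sin(t),np.cos(t),0],[0,0,1]])
  for P in [(-.0875,.125,.103),(-.0875,-.125,.103),(-.112,.09,.103),(-.112,-.09,.103),(-.026,.12,.087),(-.026,-.12,.087)]: print(P,proj(c,ctr+M@np.array(P)))
# pf, tongs
for n,px,z in [('h end',(356,154),.016),('h oth',(392,211),.016),('basket',(408,238),.03),('tongs tip',(517,322),.012),('open end up',(442,271),.015)]: print(n,hit(c,px,z))
e=a[90:150,170:400];cv2.imwrite('pics/c2.png',np.vstack([cv2.resize(e,None,fx=3,fy=3,interpolation=2),cv2.resize(a[140:340,340:560],(690,400)) if 0 else cv2.resize(a[220:330,390:530],(690,420),interpolation=2)]))
E
```

```text
[0.3401 0.2175 0.098 ] [0.4743 0.1001 0.098 ] 0.17830423438606274
yaw 48.82012060608527 center [0.48094362 0.24309637 0.        ] roll [0.5186 0.2457 0.09  ]
(-0.0875, 0.125, 0.103) [178.4 113.2]
(-0.0875, -0.125, 0.103) [369.8 105.9]
(-0.112, 0.09, 0.103) [206.5 131. ]
(-0.112, -0.09, 0.103) [342.9 126. ]
(-0.026, 0.12, 0.087) [181.   65.2]
(-0.026, -0.12, 0.087) [363.9  58. ]
(-0.0875, 0.125, 0.103) [183.6 119.3]
(-0.0875, -0.125, 0.103) [374.3  99. ]
(-0.112, 0.09, 0.103) [212.6 135.2]
(-0.112, -0.09, 0.103) [348.4 120.9]
(-0.026, 0.12, 0.087) [183.1  71.5]
(-0.026, -0.12, 0.087) [365.1  51.4]
h end [0.4606 0.0393 0.016 ]
h oth [ 0.4368 -0.0766  0.016 ]
basket [ 0.4232 -0.1268  0.03  ]
tongs tip [ 0.4606 -0.4461  0.012 ]
open end up [ 0.425  -0.2331  0.015 ]
```

View pics/c2.png

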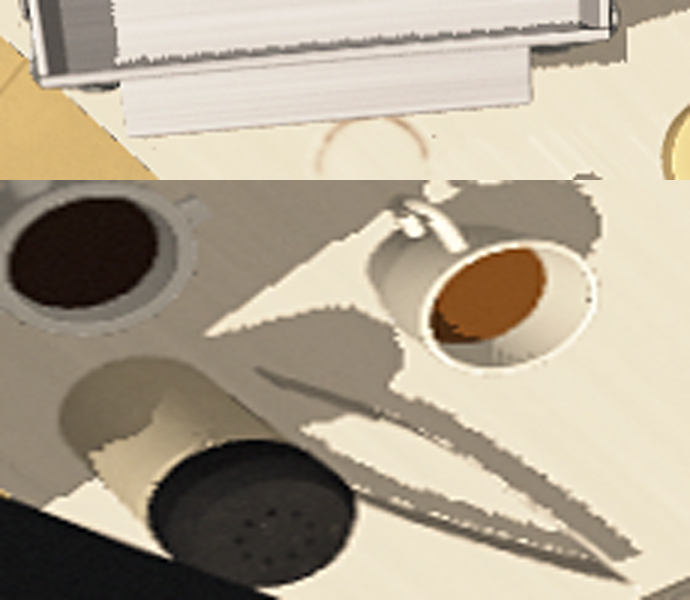

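The refined box pose is centre (0.481,0.241), yaw 47.6°. I go above the front bay with the jaws shut.

send_rows --dr '[[0,0,-0.4],[0,0,-0.75],[0,0,-0.75],[0,0,-0.75],[0,0,-0.75],[0,0,-0.75],[0,0,-0.75],[0,0,-0.75]]' --xyz '[[4,0,4],[8,0,8],[11,-0.2,13],[11.8,-0.2,18],[11.8,-0.2,23],[11.8,-0.2,26],[11.8,-0.2,27],[11.8,-0.2,27]]' --jaw '[0,0,0,0,0,0,0,0]'

```text
time_s: 3.25
eef_pos: [0.4454, 0.2011, 0.1303]
eef_rot: [-0.0, 0.915, 0.402, -0.0]
wrist_force: [0.3, -1.4, -0.2]
opening: 0.003
grasp_force: 0.0
```

```bash
python3 - <<'E'
from h import *
o=ctrl.get_obs(); print(o['time_s'],o['eef_pos'],o['eef_rot'])
c=ctrl.calibration('wrist');cv2.imwrite('pics/w3.png',ctrl.camera('wrist')[:,:,::-1]);np.save('w3.npy',c,allow_pickle=True)
ctr=np.array([.481,.241,0]);t=np.radians(47.6);M=np.array([[np.cos(t),-np.sin(t),0],[np.sin(t),np.cos(t),0],[0,0,1]])
for P in [(-.082,.0,.103),(-.027,0,.090),(-.027,.12,.090),(-.027,-.12,.090),(.0875,.125,.103),(.0875,-.125,.103)]: print(P,proj(c,ctr+M@np.array(P)))
E
```

```text
3.25 [0.44541243 0.20113827 0.13031479] [-1.99448194e-05  9.15452971e-01  4.02424931e-01 -1.80938627e-04]
(-0.082, 0.0, 0.103) [277.1 304.3]
(-0.027, 0, 0.09) [276.8 202.2]
(-0.027, 0.12, 0.09) [ 63.2 203. ]
(-0.027, -0.12, 0.09) [490.9 201.8]
(0.0875, 0.125, 0.103) [  1.1 -33. ]
(0.0875, -0.125, 0.103) [551.5 -35.3]
```

View pics/w3.png

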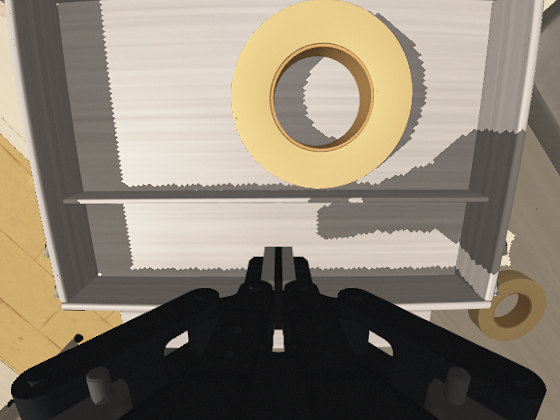

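The bay matches the projection: the partition is predicted at row 202 and seen at about 197, and the tape is in the rear bay. I insert the fingertips, push on the partition and follow the arc.

send_rows --dr '[[0,0,0],[0,0,0],[0,0,0],[0,0,0],[0,0,0],[0,0,0],[0,0,0],[0,0,0]]' --xyz '[[0,0,2],[0,0,3.3],[1.2,0,3.3],[1.7,0,3.3],[2.4,0,2.4],[3.0,0,1.6],[3.7,0,0.8],[4.4,0,0]]' --jaw '[0,0,0,0,0,0,0,0]'

```text
time_s: 4.3
eef_pos: [0.4726, 0.2318, 0.1305]
eef_rot: [0.002, 0.915, 0.403, -0.004]
wrist_force: [-9.5, -13.7, 7.5]
opening: 0.001
grasp_force: 7.9
```

```bash
cat >> h.py <<'E'
CTR=np.array([.481,.241,0]);t_=np.radians(47.6);M=np.array([[np.cos(t_),-np.sin(t_),0],[np.sin(t_),np.cos(t_),0],[0,0,1]])
def box(p): return (M.T@(np.array(p)-CTR)).round(4)
def yaw():
    w,x,y,z=ctrl.get_obs()['eef_rot'];return np.degrees(R.from_quat([x,y,z,w]).as_matrix()[:2,0]@[1,1j])if 0 else np.degrees(2*np.arctan2(y,x))
E
python3 - <<'E'
from h import *
o=ctrl.get_obs(); print(box(o['eef_pos']),o['wrist_force'])
c=ctrl.calibration('wrist');im=ctrl.camera('wrist')[:,:,::-1];cv2.imwrite('pics/w4.png',im)
# partition: top edge vs column profile, tape mask
g=cv2.cvtColor(im,cv2.COLOR_BGR2GRAY);hsv=cv2.cvtColor(im,cv2.COLOR_BGR2HSV)
m=cv2.inRange(hsv,(18,70,120),(32,255,255));n,l,s,ce=cv2.connectedComponentsWithStats(m);i=1+s[1:,4].argmax();print('tape',ce[i],s[i])
print(g[150:270:4,150])
for q in(0,.1,.2,.28,.35):
  b=.15*(np.cos(np.pi/6)-np.cos(np.pi/6+q));u=.15*(np.sin(np.pi/6+q)-.5);print(q,proj(c,CTR+M@np.array((-.027+b,.07,.09+u))))
E
```

```text
[-0.0124 -0.      0.1305] [ -9.47476545 -13.73800886   7.49285126]
tape [332.35064838 119.36652258] [  222     9   222   228 26836]
[221 225 226 225 218 221 220 226 224 223 226 223 223 222 223 221 221 220
 222 108 111  83  87  84  80 220 212 208 206 209]
0 [158.7 269.3]
0.1 [148.5 266.5]
0.2 [136.9 260.1]
0.28 [126.5 251.9]
0.35 [116.5 241.9]
```

send_rows --dr '[[0,0,0],[0,0,0],[0,0,0],[0,0,0],[0,0,0],[0,0,0],[0,0,0],[0,0,0]]' --xyz '[[1.1,0,-1.4],[2.4,0,-2.2],[3.9,0,-3.1],[5.6,0,-3.8],[7.3,0,-4.3],[9.1,0,-4.5],[10.9,0,-4.6],[12.7,0,-4.4]]' --jaw '[0,0,0,0,0,0,0,0]'

```text
time_s: 5.35
eef_pos: [0.56, 0.3284, 0.1741]
eef_rot: [0.0, 0.915, 0.403, -0.001]
wrist_force: [-3.2, -1.9, -4.5]
opening: 0.0
grasp_force: 2.1
```

```bash
cat >> h.py <<'E'
def look(fn):
    o=ctrl.get_obs(); print(o['time_s'],box(o['eef_pos']),yaw(),o['wrist_force'])
    c=ctrl.calibration('wrist');im=ctrl.camera('wrist')[:,:,::-1];cv2.imwrite('pics/'+fn,im)
    hsv=cv2.cvtColor(im,cv2.COLOR_BGR2HSV)
    m=cv2.inRange(hsv,(18,70,120),(32,255,255));n,l,s,ce=cv2.connectedComponentsWithStats(m);i=1+s[1:,4].argmax();print('tape',ce[i].round(),s[i])
    return c,im
E
python3 - <<'E'
from h import *
look('w5.png')
E
```

```text
5.35 [0.1179 0.0006 0.1741] 47.55590010957295 [-3.1830583  -1.90444868 -4.52213249]
tape [332. 120.] [  225    13   215   221 25253]
```

send_rows --dr '[[0,0,0],[0,0,0],[0,0,0],[0,0,0],[0,0,0],[0,0,0],[0,0,0],[0,0,0]]' --xyz '[[1.5,0,0.5],[2.9,0,1.0],[4.3,0,1.7],[5.6,0,2.4],[6.8,0,3.2],[7.6,0,3.9],[8.1,0,4.3],[8.2,0,4.3]]' --jaw '[0,0,0,0,0,0,0,0]'

```text
time_s: 6.4
eef_pos: [0.6126, 0.3847, 0.1311]
eef_rot: [0.002, 0.915, 0.403, -0.007]
wrist_force: [-20.1, -20.4, 17.3]
opening: -0.001
grasp_force: 14.4
```

```bash
python3 - <<'E'
from h import *
look('w6.png')
E
```

```text
6.4 [ 0.1948 -0.0003  0.1311] 47.530010772877695 [-20.0891993  -20.43247604  17.3051744 ]
tape [331. 121.] [  220    11   224   228 27105]
```

The tray is at its open stop and the tape hasn't moved relative to the tray. I back out, lift, and go to look at the portafilter.

send_rows --dr '[[0,0,0],[0,0,0],[0,0,0],[0,0,-1],[0,0,-2],[0,0,-3],[0,0,-4],[0,0,-5]]' --xyz '[[-0.8,0,0],[-1,0,-5],[-1,0,-10],[-6,2,-13],[-12,4.5,-16],[-18,7,-17],[-24,9.5,-17],[-30,12,-17]]' --jaw '[0,0,0,0,0,20,60,100]'

```text
time_s: 7.45
eef_pos: [0.5074, 0.1005, 0.3017]
eef_rot: [0.001, 0.779, 0.628, 0.001]
wrist_force: [-0.0, -0.3, 0.2]
opening: 0.61
grasp_force: 0.0
```

```bash
python3 - <<'E'
from h import *
print(togo([.40,-.20,.30]),yaw())
E
```

```text
[-31.65  -4.12   0.14] 77.7509800238423
```

send_rows --dr '[[0,0,0],[0,0,0],[0,0,0],[0,0,0],[0,0,0],[0,0,0],[0,0,0],[0,0,0]]' --xyz '[[-5,-0.6,0],[-11,-1.4,0],[-17,-2.2,0],[-23,-3,0],[-28,-3.7,0],[-31,-4.1,0],[-31.6,-4.1,0],[-31.6,-4.1,0]]' --jaw '[100,100,100,100,100,100,100,100]'

```text
time_s: 8.45
eef_pos: [0.3996, -0.1976, 0.3011]
eef_rot: [0.0, 0.78, 0.626, 0.0]
wrist_force: [0.4, 0.4, 0.0]
opening: 1.002
grasp_force: 0.0
```

```bash
python3 - <<'E'
from h import *
c,im=look('w7.png')
m=(im.max(2)<55).astype(np.uint8)
n,l,s,ce=cv2.connectedComponentsWithStats(m)
for i in range(1,n):
    if 300<s[i,4]<40000 and s[i,1]+s[i,3]<400:
        pts=cv2.findContours((l==i).astype(np.uint8),0,2)[0][0]; r=cv2.minAreaRect(pts); b=cv2.boxPoints(r)
        print(s[i],ce[i].round(),hit(c,ce[i],.016),'corners',b.round().tolist(),[hit(c,q,.016)[:2].tolist() for q in b])
x=cv2.resize(im,(560,420));cv2.imwrite('pics/w7.png',x)
E
```

```text
8.45 [-0.3788 -0.2356  0.3011] 77.49143116179579 [0.38723793 0.42429705 0.04802491]
tape [141. 249.] [    2   152   263   211 29624]
[ 273    0   23   70 1387] [284.  33.] [ 0.4445 -0.0295  0.016 ] corners [[273.0, 69.0], [274.0, -0.0], [295.0, 0.0], [294.0, 69.0]] [[0.4221, -0.0667], [0.4408, 0.0089], [0.465, 0.0032], [0.4473, -0.0728]]
[  0  35  41 141 683] [ 29. 111.] [ 0.0984 -0.04    0.016 ] corners [[0.0, 175.0], [4.0, 35.0], [42.0, 36.0], [38.0, 176.0]] [[0.0199, -0.1093], [0.1001, 0.0572], [0.1507, 0.0408], [0.0766, -0.1243]]
[ 142   76   66   91 1017] [186. 137.] [ 0.2949 -0.1226  0.016 ] corners [[142.0, 166.0], [185.0, 76.0], [232.0, 99.0], [189.0, 189.0]] [[0.2258, -0.1448], [0.3145, -0.0503], [0.3649, -0.0897], [0.279, -0.1883]]
[  0  79  29  63 446] [  6. 111.] [ 0.0666 -0.0314  0.016 ] corners [[0.0, 141.0], [0.0, 79.0], [28.0, 79.0], [28.0, 141.0]] [[0.0406, -0.066], [0.0739, 0.0085], [0.1129, -0.0024], [0.0816, -0.0763]]
[ 260   95   45   47 1640] [282. 118.] [ 0.421 -0.127  0.016] corners [[250.0, 118.0], [282.0, 86.0], [314.0, 118.0], [282.0, 150.0]] [[0.3816, -0.1183], [0.4295, -0.0894], [0.4604, -0.1351], [0.4121, -0.1657]]
[ 238  184   58   57 2554] [267. 212.] [ 0.3735 -0.2432  0.016 ] corners [[238.0, 184.0], [295.0, 184.0], [295.0, 240.0], [238.0, 240.0]] [[0.3451, -0.1968], [0.4195, -0.2134], [0.4033, -0.2916], [0.3251, -0.2742]]
```

View pics/w7.png

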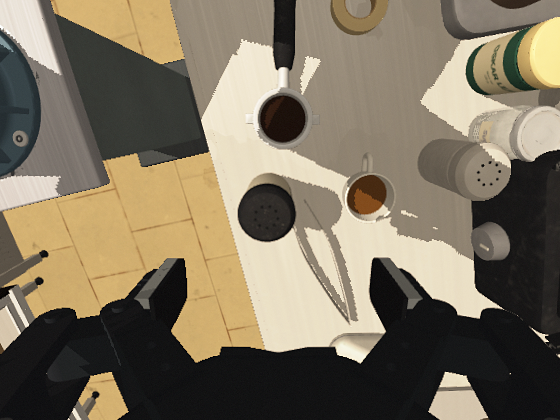

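The view shows the portafilter's basket at (282,118), the handle's end at (284,69), and the handle running up the picture. The tongs run from (305,200) to their tip at (352,321). The shaker is at (267,212) and the cup at (368,196).

```bash
python3 - <<'E'
from h import *
c=ctrl.calibration('wrist')
print(togo([.4373,-.0595,.024]),yaw())
for n,p,z in [('tip',(351,320),.011),('Rend',(305,200),.011),('Lmid',(312,270),.015),('Rmid',(328,240),.015),('roll',(360,8),.015),('rollleft',(332,8),.015)]: print(n,hit(c,p,z))
im=cv2.imread('pics/w7.png')
g=cv2.cvtColor(im,cv2.COLOR_BGR2GRAY)
cv2.imwrite('pics/c7.png',cv2.resize(im[180:340,230:400],None,fx=3.6,fy=3.6,interpolation=2))
E
```

```text
[14.23  0.7  27.71] 77.55212365212819
tip [ 0.4618 -0.4426  0.011 ]
Rend [ 0.4285 -0.2386  0.011 ]
Lmid [ 0.4182 -0.3425  0.015 ]
Rmid [ 0.4489 -0.3016  0.015 ]
roll [ 0.539  -0.0202  0.015 ]
rollleft [ 0.5061 -0.0136  0.015 ]
```

View pics/c7.png

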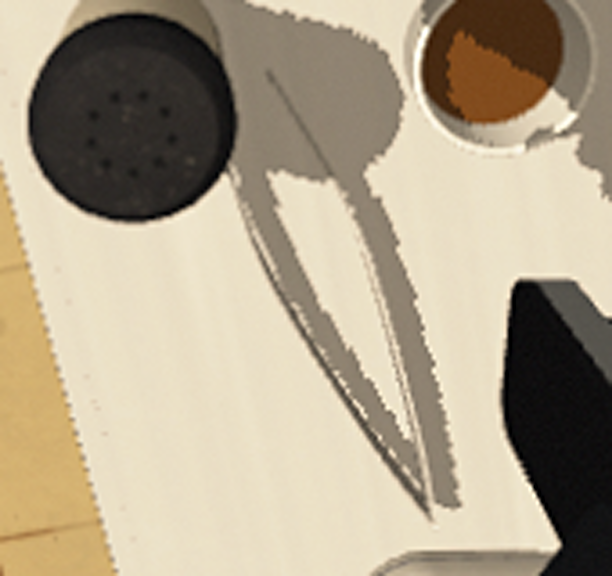

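The enlarged crop shows the tongs' closed tip at px (349,322), the free right end at (304,200), and the left arm passing the shaker at (294,227). I grasp the portafilter first.

send_rows --dr '[[0,0,0],[0,0,0.2],[0,0,0.2],[0,0,0.2],[0,0,0.2],[0,0,0.2],[0,0,0.2],[0,0,0.2]]' --xyz '[[5,0.3,3],[10,0.5,6],[14.2,0.7,10],[14.2,0.7,16],[14.2,0.7,22],[14.2,0.7,26],[14.2,0.7,27.7],[14.2,0.7,27.7]]' --jaw '[60,60,60,60,60,60,60,60]'

```text
time_s: 9.5
eef_pos: [0.4357, -0.0589, 0.0229]
eef_rot: [-0.002, 0.786, 0.619, -0.001]
wrist_force: [0.4, 0.5, 0.2]
opening: 0.601
grasp_force: 0.0
```

send_rows --dr '[[0,0,0],[0,0,0],[0,0,0],[0,0,0],[0,0,0],[0,0,0],[0,0,0],[0,0,0]]' --xyz '[[0,0,0],[0,0,0],[0,0,0],[0,0,0],[0,0,0],[0,0,-1],[0,0,-2],[0,0,-3]]' --jaw '[10,10,10,10,10,10,10,10]'

```text
time_s: 10.5
eef_pos: [0.4366, -0.0607, 0.0548]
eef_rot: [0.0, 0.786, 0.618, -0.0]
wrist_force: [0.8, -0.3, -3.5]
opening: 0.315
grasp_force: 59.8
```

```bash
python3 - <<'E'
from h import *
c=np.array
import json
o=ctrl.get_obs();print(o['torque'],o['eef_pos'],yaw())
b=CTR+M@c([-.032,0.004,.25]);print(b,togo(b))
E
```

```text
[-0.03710687 -0.00961023  0.01519258] [ 0.43663932 -0.06065917  0.05483667] 76.32327961775414
[0.4564685  0.22006664 0.25      ] [ 27.74  -4.71 -19.52]
```

The portafilter is held (opening 0.315). I carry it over the box, turning it to lie along the box's y axis.

send_rows --dr '[[0,0,0],[0,0,0],[0,0,-0.5],[0,0,-1.3],[0,0,-2.2],[0,0,-3.1],[0,0,-4],[0,0,-5]]' --xyz '[[0,0,-2],[0,0,-5],[1,0,-8],[3,0,-12],[6,-1,-15],[9,-1.5,-18],[12,-2,-19.5],[15,-2.5,-19.5]]' --jaw '[10,10,10,10,10,10,10,10]'

```text
time_s: 11.5
eef_pos: [0.4485, 0.0919, 0.2512]
eef_rot: [0.002, 0.598, 0.801, 0.001]
wrist_force: [0.3, 0.3, -4.9]
opening: 0.312
grasp_force: 60.1
```

```bash
python3 - <<'E'
from h import *
c=np.array
o=ctrl.get_obs();print(o['torque'],o['wrist_force'],yaw())
b=CTR+M@c([-.032,0.004,.20]);print(b,togo(b))
E
```

```text
[ 0.01959844  0.01668968 -0.01389424] [ 0.29042425  0.32251065 -4.94327885] 106.5125633822642
[0.4564685  0.22006664 0.2       ] [12.06  4.39  5.12]
```

send_rows --dr '[[0,0,-0.8],[0,0,-1.7],[0,0,-2.6],[0,0,-3.5],[0,0,-4.3],[0,0,-5],[0,0,-5.2],[0,0,-5.2]]' --xyz '[[2,0.8,0],[4,1.6,0],[6,2.4,1],[8,3.2,2],[10,3.8,3.5],[12,4.4,4.6],[12,4.4,5],[12,4.4,5]]' --jaw '[10,10,10,10,10,10,10,10]'

```text
time_s: 12.5
eef_pos: [0.456, 0.2182, 0.199]
eef_rot: [-0.0, 0.362, 0.932, -0.0]
wrist_force: [0.3, 1.4, -4.9]
opening: 0.317
grasp_force: 60.1
```

```bash
python3 - <<'E'
from h import *
o=ctrl.get_obs();print(o['torque'],o['wrist_force'],yaw(),box(o['eef_pos']))
c=ctrl.calibration('wrist');im=ctrl.camera('wrist')[:,:,::-1];cv2.imwrite('pics/w8.png',im)
w,x,y,z=o['eef_rot'];r=R.from_quat([x,y,z,w])
for d in(-10,0,10,20):
  a=np.radians(d); print(d,[proj(c,o['eef_pos']+r.apply([L*np.cos(a)+.0,0,.008-L*np.sin(a)])).tolist() for L in(.05,.105)])
g=im.max(2)
for rr in range(60,300,12): print(rr,''.join('#' if v<50 else '.' for v in g[rr,200:360:4]))
E
```

```text
[-0.01048577  0.03673328  0.04244769] [ 0.30277222  1.42209597 -4.92368441] 137.5045651723635 [-0.0337  0.0031  0.199 ]
-10 [[277.8, 166.1], [277.8, 41.1]]
0 [[277.8, 167.1], [277.8, 24.8]]
10 [[277.8, 172.1], [277.7, 13.3]]
20 [[277.8, 181.6], [277.7, 10.3]]
60 ...........##............###............
72 ...........###..........#####...........
84 ...........##...........#####...........
96 ............#.............##............
108 ............##...........###............
120 ............##...........###............
132 ............####........###.............
144 .............#.........####.............
156 .............##........####.............
168 .............##........####.............
180 .............##........####.............
192 .............##......######.............
204 .............#####.#..#####.............
216 .............######..######.............
228 .............####..########.............
240 .............###..#.#######.............
252 ............######.....#####............
264 .....###...#######......#####...###.....
276 ....###...###.##.#...#####.###...###....
288 .###.####.###..#####.####..###.####.###.
```

send_rows --dr '[[0,0,0],[0,0,0],[0,0,0],[0,0,0],[0,0,0],[0,0,0],[0,0,0],[0,0,0]]' --xyz '[[0,0,2],[0,0,4],[0,0,6],[0,0,8],[0,0,10],[0,0,11],[0,0,11.5],[0,0,12]]' --jaw '[10,10,10,10,10,10,10,10]'

```text
time_s: 13.55
eef_pos: [0.4571, 0.2186, 0.0796]
eef_rot: [0.001, 0.362, 0.932, 0.0]
wrist_force: [1.2, 0.3, -4.2]
opening: 0.313
grasp_force: 60.2
```

```bash
python3 - <<'E'
from h import *
o=ctrl.get_obs();print(o['torque'],o['wrist_force'],yaw(),box(o['eef_pos']))
im=cv2.imread('pics/w8.png');c=ctrl.calibration('wrist');im2=ctrl.camera('wrist')[:,:,::-1];cv2.imwrite('pics/w9.png',im2)
for rr in range(0,100,5): print(rr,im[rr,270:290:8].max(1),im[rr,240:330:8].max(1),'|',im2[rr,240:330:8].max(1))
E
```

```text
[ 0.02321282 -0.01619547  0.02359437] [ 1.21146843  0.31598474 -4.22314491] 137.507985590768 [-0.0326  0.0025  0.0796]
0 [249 249 249] [237 237 238 239 248 250 249 249 250 249 248 249] | [68 68 70 67 68 67 70 67 67 66 68 65]
5 [249 249 249] [235 236 237 249 249 249 250 249 249 248 249 249] | [71 68 68 65 66 66 68 64 65 66 69 67]
10 [250 249 249] [235 236 173 249 249 249 249 250 249 249 249 249] | [68 68 68 68 68 67 69 65 65 66 64 66]
15 [249 249 249] [235 235 249 249 249 249 250 249 248 249 248 249] | [70 70 70 68 67 68 68 67 67 67 65 69]
20 [249 250 249] [234 248 249 246 249 249 250 249 249 249 249 249] | [68 68 66 65 68 66 66 65 67 66 65 65]
25 [51 58 42] [238 248 250 161  59  52  40 255 249 249 249 248] | [69 69 67 56 68 58 55 69 68 66 68 69]
30 [63 66 59] [249 249  53  60  63  65  60  50 252 249 248 248] | [68 70 55 59 63 66 61 50 62 65 66 66]
35 [64 64 57] [248 255  60  61  65  64  58  50  31 249 249 248] | [111 112  61  59  66  66  60  50  34 115 111 111]
40 [62 65 60] [248 112  55  62  66  62  59  52  42 248 249 249] | [108  49  57  62  65  63  59  52  43 111 109 110]
45 [65 6
[... 543 characters left out ...]
105]
70 [59 60 57] [104  37  54  57  63  59  56  53  45  27 111 107] | [107  39  55  59  61  60  57  52  44  29 105 105]
75 [59 70 83] [107  39  49  58  59  61  83  48  40  22 108 109] | [108  39  50  59  58  61  84  51  41  23 108 105]
80 [61 59 57] [105  48  50  55  62  60  56  53  42  19 107 106] | [108  47  54  57  63  61  56  54  41  20 106 107]
85 [61 59 54] [107  41  50  58  58  59  55  50  41  42 107 106] | [107  42  52  55  62  56  56  47  40  36 108 107]
90 [60 62 60] [106  38  53  57  58  68  57  50  51  82 107 106] | [105  40  55  56  59  68  59  51  52  81 107 106]
95 [65 63 69] [104  42  58  62  70  63  70  54  38 108 108 106] | [106  40  59  62  71  60  70  56  39 105 104 106]
```

The handle end is at row 23 in the image, so the portafilter hangs level. I lower it gently.

send_rows --dr '[[0,0,0],[0,0,0],[0,0,0],[0,0,0],[0,0,0],[0,0,0],[0,0,0],[0,0,0]]' --xyz '[[0,0,1],[0,0,2],[0,0,3],[0,0,3.8],[0,0,4.4],[0,0,4.8],[0,0,5],[0,0,5.1]]' --jaw '[10,10,10,10,10,10,10,10]'

```text
time_s: 14.6
eef_pos: [0.4564, 0.2187, 0.0303]
eef_rot: [-0.0, 0.362, 0.932, -0.0]
wrist_force: [-12.8, -3.7, 28.8]
opening: 0.31
grasp_force: 63.8
```

send_rows --dr '[[0,0,0],[0,0,0],[0,0,0],[0,0,0],[0,0,0],[0,0,0],[0,0,0],[0,0,0]]' --xyz '[[0,0,-0.2],[0,0,-0.2],[0,0,-0.2],[0,0,-0.3],[0,0,-3],[0,0,-8],[0,0,-13],[0,0,-17]]' --jaw '[10,50,50,50,50,50,50,50]'

```text
time_s: 15.6
eef_pos: [0.457, 0.2187, 0.2005]
eef_rot: [0.001, 0.362, 0.932, 0.001]
wrist_force: [-0.2, -0.7, 0.0]
opening: 0.498
grasp_force: 0.0
```

```bash
python3 - <<'E'
from h import *
o=ctrl.get_obs();print(o['opening'],yaw(),box(o['eef_pos']))
c=ctrl.calibration('wrist');im=ctrl.camera('wrist')[:,:,::-1];cv2.imwrite('pics/w10.png',im)
for y in(.1075,-.012): print([proj(c,CTR+M@np.array([x,y,.021])).tolist() for x in(-.046,-.032,-.018)])
for rr in range(0,300,12): print(rr,''.join('#' if v<60 else '.' for v in im.max(2)[rr,160:400:4]))
# tongs from w7 pose
s=ctrl.calibration('scene');sim=ctrl.camera('scene');cv2.imwrite('pics/s10.png',sim[:,:,::-1])
E
```

```text
0.4978730736049323 137.52685483982287 [-0.0327  0.0026  0.2005]
[[262.8, 81.4], [278.1, 81.4], [293.3, 81.4]]
[[264.4, 207.2], [278.3, 207.1], [292.1, 207.1]]
0 ............................................................
12 ............................................................
24 ............................................................
36 ............................................................
48 ............................................................
60 .......#....................................................
72 ............................................................
84 ...........................######...........................
96 ..........................###.####..........................
108 ..........................####.###..........................
120 ...........................#.####...........................
132 ...........................##.###...........................
144 ...........................#.####...........................
156 ...........................######...........................
168 ...........................######...........................
180 ...........................######...........................
192 ...........................######...........................
204 ............................................................
216 ............................................................
228 ............................................................
240 ...........................######...........................
252 ..................#....##................#..................
264 ...........##...###....#.#......###.#....###...##...........
276 .........###...####......##########......####...###.........
288 ......#######..####......................####..#######......
```

The portafilter lies at the predicted place, level. Now the tongs: I work out their centre and heading from the w7 picture.

```bash
python3 - <<'E'
from h import *
o=ctrl.get_obs();c=dict(ctrl.calibration('wrist'))
def T(p,q):
    A=np.eye(4);A[:3,:3]=R.from_quat([q[1],q[2],q[3],q[0]]).as_matrix();A[:3,3]=p;return A
X=np.linalg.inv(T(o['eef_pos'],o['eef_rot']))@np.array(c['world_from_camera'])
c['world_from_camera']=T([.3996,-.1976,.3011],[0,.78,.626,0])@X
P=[hit(c,p,.015) for p in [(349.4,322),(326,270),(309.3,229),(297,200)]]
print(P); d=P[3]-P[0];print(np.linalg.norm(d),np.degrees(np.arctan2(d[1],d[0])),(P[0]+P[3])/2)
m=(P[0]+P[3])/2;m[2]=.15
print(togo(m),yaw(),togo([.46,.05,.25]))
E
```

```text
[array([ 0.458 , -0.4432,  0.015 ]), array([ 0.4378, -0.3476,  0.015 ]), array([ 0.426 , -0.2803,  0.015 ]), array([ 0.4176, -0.2358,  0.015 ])]
0.21129817793819233 101.02276464532099 [ 0.4378 -0.3395  0.015 ]
[-36.08 -42.75   5.22] 137.53132036446107 [-11.48 -12.43  -4.68]
```

send_rows --dr '[[0,0,0],[0,0,1],[0,0,2],[0,0,3],[0,0,4],[0,0,5],[0,0,6.1],[0,0,6.1]]' --xyz '[[-3,-3.6,-1],[-7,-8.3,-2],[-11,-13,-2],[-15,-17.8,-2],[-19,-22.5,-2],[-23,-27.3,-2],[-27,-32,-2],[-31,-36.7,-2]]' --jaw '[80,80,80,80,80,80,80,80]'

```text
time_s: 16.7
eef_pos: [0.4366, -0.2635, 0.2174]
eef_rot: [-0.0, 0.637, 0.771, 0.0]
wrist_force: [1.7, -1.1, 0.1]
opening: 0.8
grasp_force: 0.0
```

```bash
python3 - <<'E'
from h import *
print(togo([.4378,-.3395,.024]),yaw())
E
```

```text
[-7.5  -1.31 19.33] 100.82526958993785
```

send_rows --dr '[[0,0,0],[0,0,0],[0,0,0],[0,0,0],[0,0,0],[0,0,0],[0,0,0],[0,0,0]]' --xyz '[[-4,-0.7,0],[-7.5,-1.3,2],[-7.5,-1.3,7],[-7.5,-1.3,12],[-7.5,-1.3,16],[-7.5,-1.3,18.5],[-7.5,-1.3,19.3],[-7.5,-1.3,19.3]]' --jaw '[80,80,80,80,80,80,80,80]'

```text
time_s: 17.7
eef_pos: [0.4385, -0.3374, 0.0247]
eef_rot: [-0.0, 0.637, 0.771, 0.0]
wrist_force: [0.1, -1.2, -0.3]
opening: 0.804
grasp_force: 0.0
```

send_rows --dr '[[0,0,0],[0,0,0],[0,0,0],[0,0,0],[0,0,0],[0,0,0],[0,0,0],[0,0,0]]' --xyz '[[0,0,0],[0,0,0],[0,0,0],[0,0,0],[0,0,0],[0,0,0],[0,0,-1.5],[0,0,-3]]' --jaw '[60,50,40,30,20,10,10,10]'

```text
time_s: 18.7
eef_pos: [0.4389, -0.3376, 0.0563]
eef_rot: [0.0, 0.637, 0.771, 0.0]
wrist_force: [-1.0, 0.1, -0.5]
opening: 0.436
grasp_force: 60.4
```

The tongs are held at 37 mm. I lift them straight up and carry them to the box.

send_rows --dr '[[0,0,0],[0,0,0],[0,0,0],[0,0,0],[0,0,-0.5],[0,0,-1],[0,0,-1.6],[0,0,-2.3]]' --xyz '[[0,0,-2],[0,0,-6],[0,0,-11],[1,0.3,-15],[5,1.6,-16.4],[10.5,3.2,-16.4],[16.5,5.1,-16.4],[22,6.8,-16.4]]' --jaw '[10,10,10,10,10,10,10,10]'

```text
time_s: 19.7
eef_pos: [0.4638, -0.1067, 0.2204]
eef_rot: [0.001, 0.538, 0.843, 0.0]
wrist_force: [0.6, 0.1, -2.3]
opening: 0.436
grasp_force: 60.4
```

```bash
python3 - <<'E'
from h import *
o=ctrl.get_obs();print(o['opening'],o['wrist_force'])
print(togo(CTR+M@np.array([.038,0,.20])),yaw())
E
```

```text
0.4364831345456157 [ 0.57240683  0.0501949  -2.27380388]
[32.3  19.67  2.02] 114.84169913383391
```

send_rows --dr '[[0,0,-0.5],[0,0,-1.1],[0,0,-1.7],[0,0,-2.3],[0,0,-2.9],[0,0,-3.4],[0,0,-3.8],[0,0,-3.8]]' --xyz '[[5,3,0],[10,6,0],[15,9,0],[20,12,0],[25,15,0],[29,17.5,1],[31.5,19.2,2],[32.3,19.7,2]]' --jaw '[10,10,10,10,10,10,10,10]'

```text
time_s: 20.7
eef_pos: [0.5068, 0.2687, 0.1991]
eef_rot: [-0.0, 0.361, 0.933, -0.0]
wrist_force: [-0.3, -0.2, -0.7]
opening: 0.433
grasp_force: 60.4
```

```bash
python3 - <<'E'
from h import *
o=ctrl.get_obs();print(o['opening'],box(o['eef_pos']),yaw(),togo(CTR+M@np.array([.038,0,.08])))
c=ctrl.calibration('wrist');im=ctrl.camera('wrist')[:,:,::-1];cv2.imwrite('pics/w11.png',im)
# handle mask of pf still at place; tray front wall location for angle
print([proj(c,CTR+M@np.array(p)).tolist() for p in [(-.046,.1075,.021),(-.018,.1075,.021),(-.0875,.125,.062),(.0875,.125,.062),(.12,.09,.138)]])
for rr in range(0,260,12): print(rr,''.join('#' if v<60 else ('+' if v<150 else '.') for v in im.max(2)[rr,80:480:5]))
E
```

```text
0.4333752771516937 [ 0.0379 -0.0004  0.1991] 137.6596843106825 [ 0.03  0.02 11.91]
[[186.5, 78.9], [216.9, 78.5], [118.6, 49.9], [342.2, 47.5], [423.0, 84.0]]
0 ........................................................++++++++++++++++......++
12 .........................................................++++++++++++.....+.++++
24 ++++...#++++.................................................+++++.....+++++++..
36 ++++++++++++++.............................................++++++..+++++++++++..
48 +++++++++++++.................................+....+..+++++..........+++++++++.+
60 ++++++++++++++++++++++++++#+++++.++#+++##+#++#+.+++..................++++++++..+
72 ++++++++#.++++++++++++++++++++++.++++++++++++++.+++...................+++++++..+
84 ++++++#...++++++++++++#####+++++.++++++++++++++.+++.+...........................
96 ++++#.....++++++++++++######++++.++++++++++++++.+++.............................
108 +++.......++++++++++++######+++..+++++++++++++++.++.............................
120 +..........+++++++....######+...+..............+.++.............................
132 ...........+
[... 218 characters left out ...]
....................
168 ............+++++++....#####++.++...............+.+...............+.............
180 ............+++#+++....######+.++...............+.+...............+.............
192 ............+++++++.....####++.+................+.+.............................
204 ............+++++++........++..++...............+...............................
216 .............++++++........++..++..............++................+..............
228 .............+++++++............+.........++...++...............................
240 .............+++++++..#######...+.........+....+.+..............................
252 ..............+++++.+########...++.......++....+................................
```

The tongs are aligned over the free side of the box. I lower them.

send_rows --dr '[[0,0,0],[0,0,0],[0,0,0],[0,0,0],[0,0,0],[0,0,0],[0,0,0],[0,0,0]]' --xyz '[[0,0,3],[0,0,6],[0,0,9],[0,0,11.5],[0,0,13.5],[0,0,15],[0,0,15.8],[0,0,16.3]]' --jaw '[10,10,10,10,10,10,10,10]'

```text
time_s: 21.75
eef_pos: [0.5079, 0.2672, 0.0361]
eef_rot: [0.0, 0.362, 0.932, 0.0]
wrist_force: [-0.7, -0.5, -1.3]
opening: 0.437
grasp_force: 60.4
```

send_rows --dr '[[0,0,0],[0,0,0],[0,0,0],[0,0,0],[0,0,0],[0,0,0],[0,0,0],[0,0,0]]' --xyz '[[0,0,0.2],[0,0,0.4],[0,0,0.5],[0,0,0.5],[0,0,0.5],[0,0,0.5],[0,0,0.5],[0,0,0.5]]' --jaw '[10,10,10,10,10,10,10,10]'

```text
time_s: 22.75
eef_pos: [0.5084, 0.2675, 0.0347]
eef_rot: [0.001, 0.362, 0.932, 0.0]
wrist_force: [-13.3, -6.9, 25.9]
opening: 0.431
grasp_force: 76.5
```

send_rows --dr '[[0,0,0],[0,0,0],[0,0,0],[0,0,0],[0,0,0],[0,0,0],[0,0,0],[0,0,0]]' --xyz '[[0,0,-0.3],[0,0,-0.3],[0,0,-0.3],[0,0,-0.3],[0,0,-2],[0,0,-7],[0,0,-12],[0,0,-16.5]]' --jaw '[47,52,57,57,57,57,57,57]'

```text
time_s: 23.75
eef_pos: [0.5083, 0.2677, 0.1994]
eef_rot: [0.001, 0.362, 0.932, 0.001]
wrist_force: [0.8, 0.5, 0.2]
opening: 0.57
grasp_force: 0.0
```

```bash
python3 - <<'E'
from h import *
o=ctrl.get_obs();print(o['opening'],box(o['eef_pos']),o['wrist_force'],o['grasp_force'])
c=ctrl.calibration('wrist');im=ctrl.camera('wrist')[:,:,::-1];cv2.imwrite('pics/w12.png',im)
for y in(.105,.05,0): print([proj(c,CTR+M@np.array((x,y,.027))).tolist() for x in (.017,.028,.048,.059,.0825)])
for rr in range(60,260,6): print(rr,''.join('#' if v<60 else ('+' if v<150 else '.') for v in im.max(2)[rr,180:380:3]))
E
```

```text
0.5704177825549804 [ 0.0381 -0.0022  0.1994] [0.79986428 0.50561352 0.17451109] 0.0
[[253.6, 77.7], [265.9, 77.6], [288.3, 77.6], [300.6, 77.6], [326.9, 77.8]]
[[254.7, 140.1], [266.5, 140.1], [287.9, 140.1], [299.7, 140.1], [324.8, 140.1]]
[[255.8, 192.5], [267.0, 192.4], [287.6, 192.4], [298.9, 192.4], [322.9, 192.3]]
60 +++++++++++++++++++++++++#++#+++#++++++++++#++++++++...............
66 ++++++++++++++++++++++++++++++++++++++++++++++++++++...............
72 ++++++++++++++++++++++++++++++++++++++++++++++++++++...............
78 +++########+++++++++++++++++++++++++++++++++++++++++...............
84 +++###+#####+++++++++++++++++++++++++++++++++++++++................
90 +++#########+++++++++++++++.+++++++++.+++++++++++++................
96 ++###########++++++++++++++.+++++++++.+++++++++++++................
102 +++##########+++++++++++++.++++++++++.+++++++++++++................
108 +++####+#####+++++...++....++.........+++++++++++++................
114 ...#####+####++............+++.......+..........+++................
120 ...###+######++............++........+..........+++.+........
[... 962 characters left out ...]
............+.........+.+.......+++.................
210 ............++.............+..........+........+++.................
216 ............++..............+.........+........+++.................
222 ............+...............+.......+.........++++.................
228 .................+..........++.......++.......++++.................
234 +.....#####+.....+++.........+.......+........++++.................
240 ..+##++###+#++#....++........+.....+.+........++++.................
246 ++########+######...++.......+.....+++........+++..................
252 +#########+...+###+..++.......+.....+.........+++.##...............
258 +########+...+#####...........+...+.+.........++++###..............
```

Both objects lie where wanted (tongs at box x≈0.038, arms visible at cols 258–297). I move over the open tray's bay with the jaws shut, turned to the box yaw.

send_rows --dr '[[0,0,1.7],[0,0,3.4],[0,0,5.1],[0,0,6.8],[0,0,8.5],[0,0,10.2],[0,0,11.9],[0,0,13.6]]' --xyz '[[0,2,0],[0,4,0],[0,7,0],[0,10,0],[0.2,12,0],[0.2,13.5,0],[0.2,13.8,0],[0.2,13.8,0]]' --jaw '[0,0,0,0,0,0,0,0]'

```text
time_s: 24.8
eef_pos: [0.5998, 0.371, 0.1968]
eef_rot: [-0.0, 0.884, 0.467, 0.001]
wrist_force: [-0.8, -0.8, 0.8]
opening: 0.002
grasp_force: 0.0
```

```bash
python3 - <<'E'
from h import *
o=ctrl.get_obs();print(o['opening'],box(o['eef_pos']),yaw(),togo(CTR+M@np.array([.176,0,.175])))
E
```

```text
0.002479339212857108 [ 0.1761 -0.      0.1968] 55.625150584466006 [-0.01 -0.    2.18]
```

send_rows --dr '[[0,0,0.7],[0,0,1.35],[0,0,1.35],[0,0,1.35],[0,0,1.35],[0,0,1.35],[0,0,1.35],[0,0,1.35]]' --xyz '[[0,0,0.5],[0,0,1],[0,0,2],[0,0,2.2],[0,0,2.2],[0,0,2.2],[0,0,2.2],[0,0,2.2]]' --jaw '[0,0,0,0,0,0,0,0]'

```text
time_s: 25.8
eef_pos: [0.5994, 0.3703, 0.1743]
eef_rot: [0.0, 0.914, 0.405, 0.0]
wrist_force: [0.3, -0.1, 1.0]
opening: -0.003
grasp_force: 0.0
```

```bash
python3 - <<'E'
from h import *
c,im=look('w13.png')
def pr(q,p):
  b=.15*(np.cos(np.pi/6)-np.cos(np.pi/6+q));u=.15*(np.sin(np.pi/6+q)-.5);return proj(c,CTR+M@(np.array(p)+[b,0,u])).tolist()
for q in(1.6,1.7,1.8): print(q,'partition top',pr(q,(-.027,.07,.09)),'front wall inner top',pr(q,(-.082,.07,.103)),'tape',pr(q,(.0288,-.0246,.092)))
g=cv2.cvtColor(im,cv2.COLOR_BGR2GRAY)
for col in(110,140,170): print(col,g[100:330:5,col])
E
```

```text
25.8 [ 0.1753 -0.0002  0.1743] 47.829887651635744 [ 0.30633461 -0.05362852  1.03330952]
tape [320.  88.] [  234     1   173   179 16646]
1.6 partition top [148.1, 241.9] front wall inner top [151.0, 343.0] tape [329.2, 136.1]
1.7 partition top [151.7, 215.4] front wall inner top [154.0, 314.9] tape [327.5, 110.2]
1.8 partition top [156.2, 191.5] front wall inner top [157.9, 288.4] tape [325.5, 88.2]
110 [116 120 114 120 122 115 115 121 118 121 120 119 119 117 120 120 124  91
 227 115 118 119 120 119 119 120 121 123 121 121 118 118 121  90  88  89
  90  90 206 141 126 220 220 221 222 223]
140 [222 228 218 228 230 224 227 232 232 234 232 232 232 233 233 240 120  94
 224 230 230 232 233 232 232 230 231 232 232 231 226 225 119  88  88  89
  90  89 177 188 216 212 212  83  17  16]
170 [220 228 215 227 229 221 223 228 227 230 227 228 229 228 228 227 117  93
 222 224 224 225 226 227 227 223 223 225 224 221 217 216 117  88  88  90
  90  88 154 198 159  16  18  17  17  20]
```

The tray reads fully open (q≈1.8, partition at row 190) with the tape in place. I insert the fingers and begin pulling forward along the arc.

send_rows --dr '[[0,0,0],[0,0,0],[0,0,0],[0,0,0],[0,0,0],[0,0,0],[0,0,0],[0,0,0]]' --xyz '[[0,0,2.2],[-0.3,0,4.2],[-0.9,0,4.2],[-1.5,0,4.1],[-2.4,0,3.4],[-3.4,0,2.7],[-4.4,0,2.1],[-5.5,0,1.5]]' --jaw '[0,0,0,0,0,0,0,0]'

```text
time_s: 26.85
eef_pos: [0.5624, 0.3296, 0.1603]
eef_rot: [-0.0, 0.914, 0.405, 0.001]
wrist_force: [1.6, 3.5, -3.8]
opening: 0.002
grasp_force: 2.1
```

```bash
python3 - <<'E'
from h import *
c,im=look('w14.png')
E
```

```text
26.85 [ 0.1203 -0.0004  0.1603] 47.83080657633651 [ 1.64583761  3.51326777 -3.8249953 ]
tape [333.  83.] [  219     0   231   163 18792]
```

send_rows --dr '[[0,0,0],[0,0,0],[0,0,0],[0,0,0],[0,0,0],[0,0,0],[0,0,0],[0,0,0]]' --xyz '[[-1.7,0,-0.7],[-3.4,0,-1.1],[-5.2,0,-1.4],[-7.0,0,-1.4],[-8.8,0,-1.2],[-10.5,0,-0.8],[-12,0,-0.3],[-13.3,0,0.3]]' --jaw '[0,0,0,0,0,0,0,0]'

```text
time_s: 27.9
eef_pos: [0.4729, 0.2306, 0.1567]
eef_rot: [0.0, 0.914, 0.405, 0.001]
wrist_force: [2.6, 3.2, -2.1]
opening: 0.001
grasp_force: 2.0
```

```bash
python3 - <<'E'
from h import *
c,im=look('w15.png')
E
```

```text
27.9 [-0.0131 -0.001   0.1567] 47.82273276197819 [ 2.5662307   3.22780967 -2.11742323]
tape [331.  83.] [  218     0   230   163 18768]
```

send_rows --dr '[[0,0,0],[0,0,0],[0,0,0],[0,0,0],[0,0,0],[0,0,0],[0,0,0],[0,0,0]]' --xyz '[[-1,0,0.6],[-2,0,1.3],[-2.9,0,2],[-3.5,0,2.6],[-4.1,0,3.2],[-4.6,0,3.8],[-5,0,4.4],[-5.4,0,4.9]]' --jaw '[0,0,0,0,0,0,0,0]'

```text
time_s: 28.95
eef_pos: [0.4366, 0.191, 0.1066]
eef_rot: [-0.0, 0.914, 0.405, 0.0]
wrist_force: [1.8, 3.6, -2.2]
opening: 0.001
grasp_force: 2.1
```

```bash
python3 - <<'E'
from h import *
c,im=look('w16.png')
def pr(q,p):
  b=.15*(np.cos(np.pi/6)-np.cos(np.pi/6+q));u=.15*(np.sin(np.pi/6+q)-.5);return proj(c,CTR+M@(np.array(p)+[b,0,u])).tolist()
for q in(0,.05,.1,.2): print(q,'partition top',pr(q,(-.027,.07,.09)),'front wall inner top',pr(q,(-.082,.07,.103)))
g=cv2.cvtColor(im,cv2.COLOR_BGR2GRAY)
for col in(110,140,170): print(col,g[100:330:5,col])
E
```

```text
28.95 [-0.0669 -0.0009  0.1066] 47.8205795454403 [ 1.80003457  3.57460182 -2.15227846]
tape [332.  83.] [  218     0   233   163 18970]
0 partition top [126.0, 186.5] front wall inner top [128.8, 305.7]
0.05 partition top [118.2, 180.7] front wall inner top [121.3, 306.1]
0.1 partition top [109.7, 173.5] front wall inner top [113.1, 305.6]
0.2 partition top [90.6, 153.9] front wall inner top [94.4, 301.4]
110 [223 228 229 228 232 231 231 229 231 229 232 231 235 117  91 217 230 230
 228 231 232 235 233 235 231 230 229 231 232 228 228 222 222 112 121  88
  86  92  86  90  86  81 225 178 215 212]
140 [223 228 227 227 229 229 229 228 231 228 228 230 234 119  91 220 231 227
 226 227 228 231 231 231 227 226 226 227 229 222 223 218 216 110 118  90
  86  90  88  87  88  86 211  79  15  17]
170 [221 227 223 223 228 225 224 225 225 224 225 227 232 118  90 216 228 223
 222 221 223 228 229 229 226 222 223 223 227 218 219 214 210 107 117  90
  85  91  89  90  67  15  16  20  19  14]
```

send_rows --dr '[[0,0,0],[0,0,0],[0,0,0],[0,0,0],[0,0,0],[0,0,0],[0,0,0],[0,0,0]]' --xyz '[[0.2,0,0.5],[0.2,0,0.9],[0.1,0,1.2],[0,0,1.5],[-0.1,0,1.7],[-0.1,0,1.9],[-0.1,0,2.1],[-0.1,0,2.2]]' --jaw '[0,0,0,0,0,0,0,0]'

```text
time_s: 30.0
eef_pos: [0.4363, 0.1902, 0.0866]
eef_rot: [0.0, 0.914, 0.406, -0.0]
wrist_force: [-9.8, -4.2, 24.5]
opening: 0.003
grasp_force: 12.3
```

send_rows --dr '[[0,0,0],[0,0,0],[0,0,0],[0,0,0],[0,0,0],[0,0,0],[0,0,0],[0,0,0]]' --xyz '[[0.2,0,-0.2],[0.4,0,-1],[0.6,0,-3],[0.6,0,-6],[0.6,0,-9],[0.6,0,-11],[0.6,0,-12],[0.6,0,-12]]' --jaw '[0,0,0,0,0,0,0,0]'

```text
time_s: 31.0
eef_pos: [0.4405, 0.1948, 0.2055]
eef_rot: [0.0, 0.914, 0.405, 0.001]
wrist_force: [-0.0, 0.3, -0.4]
opening: 0.001
grasp_force: 0.0
```

```bash
python3 - <<'E'
from h import *
c,im=look('w17.png')
def pr(q,p):
  b=.15*(np.cos(np.pi/6)-np.cos(np.pi/6+q));u=.15*(np.sin(np.pi/6+q)-.5);return proj(c,CTR+M@(np.array(p)+[b,0,u])).tolist()
for q in(0,.03,.06,.1): print(q,'partition top',pr(q,(-.027,.07,.09)),'front wall inner top',pr(q,(-.082,.07,.103)),'tape',pr(q,(.0288,-.0246,.092)),'rim outer',pr(q,(-.0875,.125,.103)))
g=cv2.cvtColor(im,cv2.COLOR_BGR2GRAY)
for col in(160,190): print(col,g[120:330:3,col])
E
```

```text
31.0 [-0.0614 -0.0013  0.2055] 47.829266252601656 [-0.02732052  0.34141649 -0.38417164]
tape [ 63. 243.] [    0    93   173   272 27198]
0 partition top [186.1, 168.0] front wall inner top [186.7, 240.6] tape [310.7, 91.8] rim outer [119.1, 246.5]
0.03 partition top [184.5, 165.6] front wall inner top [185.0, 239.6] tape [311.4, 87.8] rim outer [116.3, 245.6]
0.06 partition top [182.8, 163.1] front wall inner top [183.3, 238.4] tape [312.0, 83.6] rim outer [113.5, 244.5]
0.1 partition top [180.4, 159.3] front wall inner top [181.0, 236.5] tape [312.9, 77.4] rim outer [109.6, 242.8]
160 [221 139 110 113 114 121 120 121 119 120 123 121 120 122 101 114 222 120
 119 120 122 118 123 122 122 121 122 119 124 123 121 121 120 118 121 123
  98  89  90  92  84 230 195 165 175 175 177 174 177 178 178 177 174 163
 180 180 179 184  90  82  81  82  15  17  19  17  17  19  18  20]
190 [219 220 225 225 224 228 224 226 225 227 228 226 228 116  98 137 195 225
 221 224 225 225 228 229 227 224 225 222 227 227 222 226 219 219 103 120
  98  88  89  92  86 221 198 222 222 217 219 217 212 209 207 214  71  78
  78  68  59  20  18  18  20  16  20  15  20  22  20  21  21  21]
```

The tray reads shut: the partition is at row 168, as predicted for q=0. One quick check of the tape and its stillness, then I hand in.

```bash
python3 - <<'E'
from h import *
c=ctrl.calibration('wrist');im=ctrl.camera('wrist')[:,:,::-1]
m=cv2.inRange(cv2.cvtColor(im,cv2.COLOR_BGR2HSV),(18,70,120),(32,255,255));n,l,s,ce=cv2.connectedComponentsWithStats(m)
for i in range(1,n):
    if s[i,4]>2000: print(s[i],ce[i].round(),box(hit(c,ce[i],.092)))
g=cv2.cvtColor(im,cv2.COLOR_BGR2GRAY);print(g[155:175,[160,190]].T, g[234:250,190]); o=ctrl.get_obs();print(o['dq'].round(3) if hasattr(o['dq'],'round') else o['dq'])
E
```

```text
[ 246   28  125  131 8825] [308.  92.] [ 0.0278 -0.0224  0.092 ]
[    0    92   174   272 27235] [ 63. 243.] [-0.0896  0.18    0.092 ]
[[123 122 122 122 123 122 110  91  91  82 201 228 232 122 115 121 120 121
  120 116]
 [228 229 224 113 120 121 105  89  90 107 206 229 218 191 226 225 225 223
  221 220]] [ 90  90  89  92  92  92  85 109 179 225 227 216 186 185 214 222]
[-0.     0.008  0.007  0.001  0.001  0.002]
```

```bash
python3 -c "
from bench import ctrl
print(ctrl.hand_in())"
```

```text
the job is handed in; nothing more can be done
None
```

The job is handed in at about 31 s with no verdict returned: by my last camera checks the tray is shut with the tape in its rear bay, and the portafilter and tongs lie side by side on the box floor. I kept clear of the cups, jugs and shakers but did not re-measure them.

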